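Hold the static eliminator over the cover glass

ROBOT

A 7-joint arm with a two-finger parallel gripper is mounted at the origin on a cart in front of the work surface, level with it; the furniture and walls round the work are solid. World frame = base frame: x ahead of the robot, y to its left, z up, the work surface at z = 0. Lengths are in m, angles in rad, forces in N, time in s.
With the tool pointing down it reaches from about 0.35 to 0.775 m from the base axis. Payload 3.1 kg.
Tool frame: the origin (TCP) lies at the very end of the fingers, on their centre line; the grasp point (between the pads) lies 19 mm behind it; z points along the fingers, y is the line along which they close (so a half turn about z gives the same grasp; the last joint's range is limited). The gripper opens to 85 mm and grips with 20 to 120 N. Pads are 22 mm wide; open, the fingers measure 114 mm over their backs; the gripper's body (76 mm by 85 mm) begins 54 mm behind the grasp point. The pads swing forward as they close: fully open they stand 13 mm farther back than shut.
Start: joints at [-1.346, 0.311, 0.014, 1.512, -0.004, 1.319, -0.027], TCP at [0.145, 0.531, 0.231] pointing down, gripper open.
Joint ranges: [-2.7, 2.7], [-0.3, 1.91], [-1.27, 1.3], [0.12, 2.57], [-1.44, 4.58], [0.2, 2.03], [-3.05, 3.05]. Speed limits (rad/s): [2.79, 2.79, 3.14, 3.14, 3.14, 3.14, 3.14].

INTERFACE

Orientations are given as a 3x3 rotation matrix whose columns are the frame's x, y, z axes.
In Python, from bench import * gives the robot as it stands.
- The arm moves only by the tool move_arm, never from a script. Its argument "deltas" is a list of rows, each a list of 3 entries, a list of its own where there are three numbers: the shift along the world's x, y, z in units of 40 mm (1.0 is 40 mm), then the turn, a rotation vector about the world's x, y, z in units of 6 degrees (1.0 is 6 degrees), then the finger opening in mm, from 0 to 85.4. In form: [[[dx, dy, dz], [wx, wy, wz], claw], ...]. A call has 1 to 20 rows; each row shifts and turns the commanded pose from where the row before left it; what a row does not reach is not made up. A row lasts 1/12 s, in which the tool goes at most 41.7 mm and 7.16 degrees, less where a joint would pass 70% of its speed; a pose out of reach is approached as far as the arm can. A call is refused whole if a number of a shift passes 1 or a number of a turn 1, either way. A call with a gripper value outside its range is refused whole. The fingers move at their own pace and stop on an object; "newtons" is the grip in N (left out, the last holds). Time passes only in rows, so rows that do not move let the fingers close. It gives the time, the measured TCP pose, the force, the opening and the grip force at its end, in the units of the state.
- state(): the state, without advancing time (a new reading comes with each control period).
- grab_frame(name): name is "side" or "top"; returns a dict with "pixels" (420x560x3 uint8, red, green, blue), "fx", "fy", "cx", "cy" (pixels), "rvec" (rotation vector, rad) and "tvec" (3), from world to camera coordinates, as OpenCV has them. Camera axes: x right, y down, z forward; pixel columns grow to the right and rows downward; lengths in m; the calibration is good to about 2 mm. A picture is of the moment at which its call begins. There is no depth.
- job_done(): hands the job in; it is judged then, once.
The state is a dict: "time_s": time; "joints": joint angles; "qvel": joint speeds; "joint_torque": joint torques, N m; "tcp_pos": TCP position; "ee_rot": TCP orientation; "ft_force": force on the tool from outside, world axes, zero at the start; "ft_torque": the same for the moment, N m; "finger_gap": finger opening in m; "gripper_force": force on a finger pad.
Only numpy, scipy, OpenCV 4.12 (cv2) and the standard library are available. Lean on these libraries where they do the work, as an engineer would, in place of code of your own. Each camera call takes 0.05 s, during which the arm holds its last target. There are 200 camera calls.

TASK

Lift the white cordless static eliminator up and off its hook by its black grip, carry it over the bottle, can and tray rim, and hold it still over the green cover-glass panel that lies in the blue tray: level, centred on the panel, its long side along the panel's long side, with a gap of about 15 mm to the glass. Touch neither the glass nor the tray with it, and leave the glass, the grey can, the white bottle and the rack of glass plates where they are. Finish while still holding it there; do not put it down or let go.

Things in the scene. Friction and masses are not known exactly. Their poses are not given: they have to be found in the camera images.
- ioniser: static eliminator, loose, about 0.2 kg: white bar 120 x 36 x 28 mm (long side along its x), black underside, blue stirrup (42 mm in y, 26 mm in x) on its middle, black grip on top, 132 mm high in all. Origin: centre of the underside, z up. It hangs level, x along the prong of the hook stand, by the stirrup, whose opening (along x) is 32 mm wide, z = 32 to 76 mm; the roof rests on the prong.
- ioniser_grip (a point): point to grip the static eliminator, 108 mm above its underside, in the black upright grip block (30 mm in x, 16 mm in y, from z = 82 to 132 mm): close the fingers along its y from above. Same axes as the eliminator.
- hook_stand: hook stand, fixed, left or right of the tray: base 125 x 56 x 10 mm, post 75 to 91 mm toward its +x, 120 mm high; from it a flat prong (12 wide, 8 thick, top at z = 120 mm) runs toward -x, its tip (at x = -26 to -32 mm) turned up to z = 134 mm. Origin on the worktop below the hanging eliminator's centre. To unhook: lift 16 to 34 mm, then draw along its -x 100 mm before raising.
- blue_tray: blue tray, fixed, outside 250 mm (x) x 338 mm (y), rim 65 mm high, inner floor 3 mm above the worktop and 196 x 284 mm. Origin on the worktop under its centre.
- glass_panel: dark green, black-bordered cover-glass panel on a grey carrier, loose in the tray: carrier 120 (x) x 180 (y) x 16 mm, glass 100 x 160 mm on top, 20 mm total height. Origin at the centre of the underside, z up, long side along y.
- glass_top (a point): centre of the top face of the glass, 20 mm above the panel's underside; axes as the panel (long side along y).
- grey_can: grey can with a screw lid, 48 mm diameter, 58 mm high, loose, beside the tray; origin at the centre of its underside.
- plunger_bottle: white pump bottle, 62 mm diameter, 121 mm high, loose, beside the tray; origin at the centre of its underside.
- glass_stack: rack of upright pale green glass plates on a black foot, 40 x 76 x 50 mm, loose, on the other side of the tray from the hook stand; origin at the centre of its underside.

How it is judged:
On the way:
1. the static eliminator is off the hook and carried by the gripper alone (horizontal distance between ioniser and hook_stand above 0.093 m and contact force between ioniser and hook_stand below 0.05 N and contact force between the fingers and ioniser above 2 N and height (world z) of ioniser above 0.03 m), for 0.2 s.
At the end, for the whole second after the job is handed in: Held still, underside 6 to 27 mm above the glass, centre within 15 mm of the glass's centre, long sides within 0.14 rad, level within 0.12 rad, touching no glass, tray or stand; panel within 10 mm, and can, bottle and rack upright within 20 mm, of where they stood (horizontal distance between ioniser and glass_top below 0.015 m and z of ioniser in the frame of glass_top between 0.006 and 0.027 m and angle between the x axis of ioniser and the y axis of glass_panel, either way round below 0.14 rad and angle between ioniser's own z axis and vertical below 0.12 rad and linear speed of ioniser below 0.02 m/s and contact force between the fingers and ioniser above 2 N and contact force between ioniser and glass_panel below 0.05 N and contact force between ioniser and blue_tray below 0.05 N and contact force between ioniser and hook_stand below 0.05 N and distance of glass_panel from where it was at the start of the episode below 0.01 m and distance of each of grey_can, plunger_bottle, glass_stack from where it was at the start of the episode below 0.02 m and angle between each of grey_can, plunger_bottle, glass_stack's own z axis and vertical below 0.2 rad); the arm keeps its last pose, push and grip.
It fails at once if the static eliminator touches the glass panel (contact force between ioniser and glass_panel above 0.3 N).
It fails at once if the static eliminator strikes the tray (contact force between ioniser and blue_tray above 1 N).
It fails at once if the glass panel is shifted (distance of glass_panel from where it was at the start of the episode above 0.01 m).
It fails at once if the can, bottle or glass rack is knocked aside or over (distance of any of grey_can, plunger_bottle, glass_stack from where it was at the start of the episode above 0.02 m or angle between any of grey_can, plunger_bottle, glass_stack's own z axis and vertical above 0.2 rad).
It also fails if it takes over 48 s, if anything falls off the work surface, if the arm or the gripper's body presses on something with over 40 N, if the wrist force passes 120 N, or if a joint passes its speed limit or range.

## Working session

There is one attempt and no reset: what is moved stays moved. The work goes in short steps, Python scripts to look and compute and a tool call to move; the robot and the scene stay as the last step left them, time stands still between calls to the robot, and variables do not carry over. Pictures are saved under pics/ and viewed, at most 10 in all, crops included, and the job is handed in when it is done.

Besides the shell and the picture viewer there is one more tool, called after "Call:" by a JSON object that holds its "name" and its "arguments". move_arm: Moves the arm, as the interface text tells. Its arguments: {"type":"object","properties":{"deltas":{"type":"array","items":{"type":"array"}},"newtons":{"type":"number"}},"required":["deltas"]}

```bash
mkdir -p pics; python3 - <<'E'
from bench import *
import cv2,pickle
s=state();print(s['time_s'],s['tcp_pos'],s['ee_rot'],s['finger_gap'])
for n in('side','top'):
    f=grab_frame(n);pickle.dump(f,open(n+'0.pkl','wb'))
    cv2.imwrite(f'pics/{n}0.png',cv2.resize(f['pixels'][:,:,::-1],(800,600),interpolation=cv2.INTER_CUBIC))
    R=cv2.Rodrigues(f['rvec'])[0];print(n,f['fx'],f['cx'],f['cy'],-R.T@f['tvec'].ravel(),R.tolist())
E
```

```text
0.0 [0.1448174  0.52983558 0.23020951] [[-9.64632323e-01  2.63598583e-01 -5.18273554e-04]
 [ 2.63599070e-01  9.64629550e-01 -2.31568313e-03]
 [-1.10468807e-04 -2.37039922e-03 -9.99997184e-01]] 0.08549203097019335
side 489.7154820572483 277.4226440421393 208.5457480170397 [0.04373814 1.29938621 0.77336725] [[-0.9442911233875917, -0.32875441498693875, 0.015323476041545492], [-0.15515130076372224, 0.4036179309006217, -0.9016765715747668], [0.29024532410139725, -0.8538226399446762, -0.4321395045065638]]
top 424.8308436093517 283.13320673709507 208.46506097838898 [ 0.24744891 -0.00446862  1.34440548] [[-0.04289755548038887, -0.9990792909240923, -0.0006084245393964544], [-0.9769737207690578, 0.042075787947565946, -0.20916973250270943], [0.20900274797349067, -0.008378455418791772, -0.9778791606452838]]
```

View pics/side0.png

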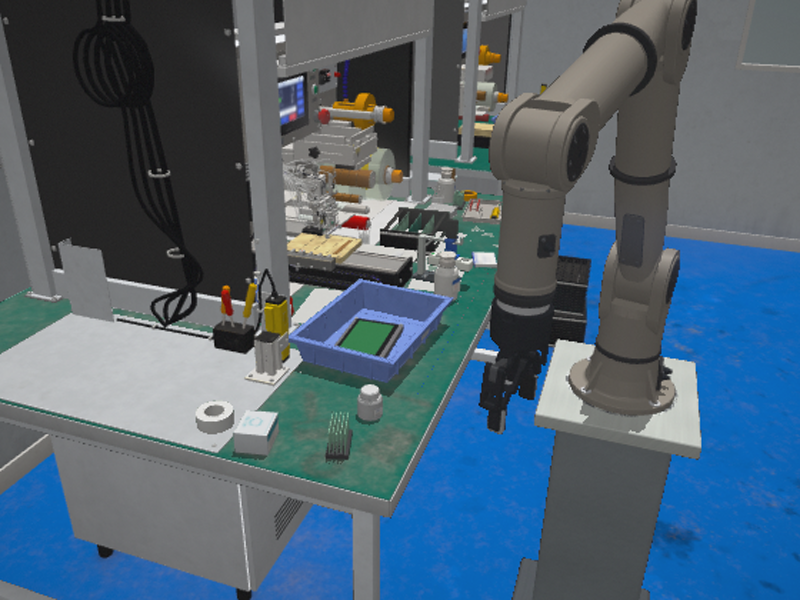

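View pics/top0.png

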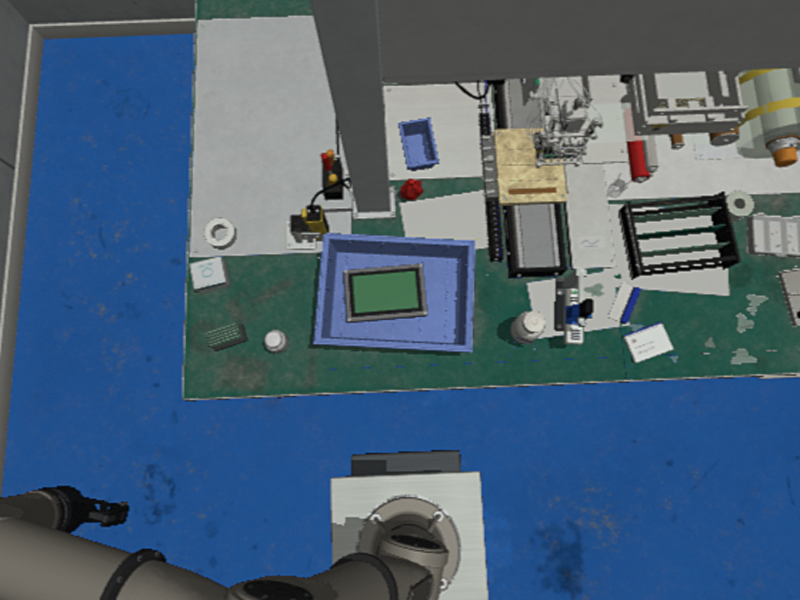

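The top view shows the tray at about (395,293), the panel at (386,292), and the stand with the ioniser at (572,310). The bottle is at (528,327), the can at (275,340) and the rack at (226,335). Next I'll enlarge the stand and the panel.

```bash
python3 - <<'E'
import cv2,pickle,numpy as np
def crop(n,u,v,w,h,k):
    p=pickle.load(open(n+'0.pkl','rb'))['pixels'][v:v+h,u:u+w,::-1]
    im=cv2.resize(p,None,fx=k,fy=k,interpolation=cv2.INTER_CUBIC)
    for i in range(0,w,10):
        cv2.line(im,(i*k,0),(i*k,6 if (u+i)%50 else 14),(0,0,255),1)
        if (u+i)%20==0: cv2.putText(im,str(u+i),(i*k,24),0,.4,(0,0,255),1)
    for i in range(0,h,10):
        cv2.line(im,(0,i*k),(6,i*k),(0,0,255),1)
        if (v+i)%20==0: cv2.putText(im,str(v+i),(8,i*k+4),0,.4,(0,0,255),1)
    return im
a=crop('top',340,180,80,75,8); cv2.imwrite('pics/c1.png',a)
b=crop('side',270,150,80,70,8); cv2.imwrite('pics/c2.png',b)
c=crop('top',210,160,130,90,6);cv2.imwrite('pics/c3.png',c)
E
```

```text
(no output)
```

View pics/c1.png

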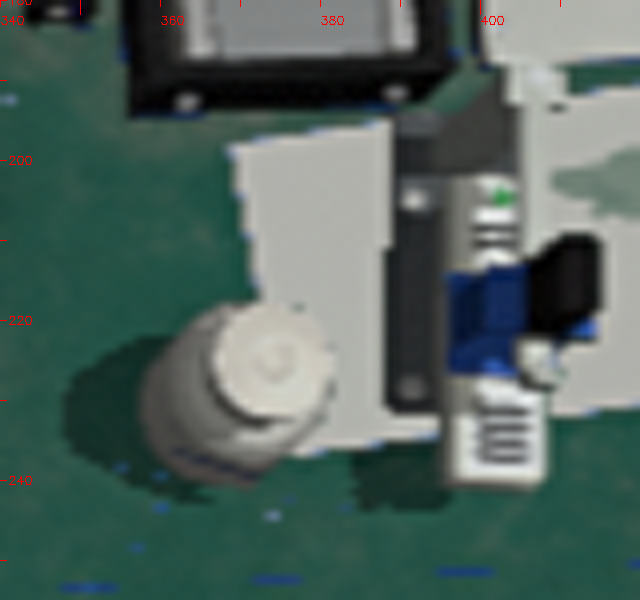

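View pics/c2.png

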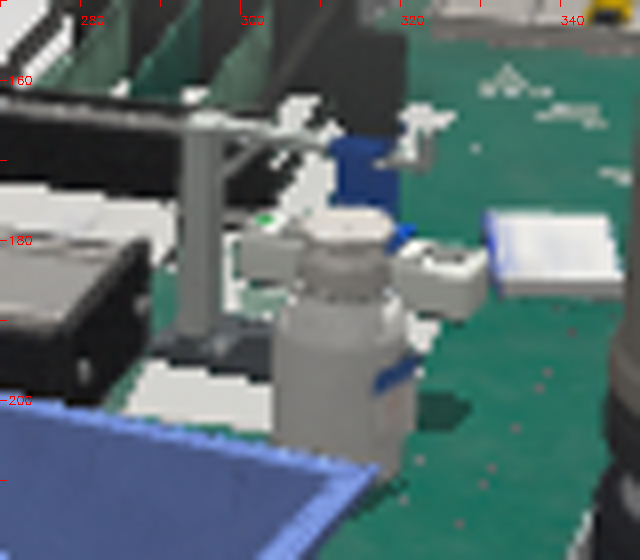

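View pics/c3.png

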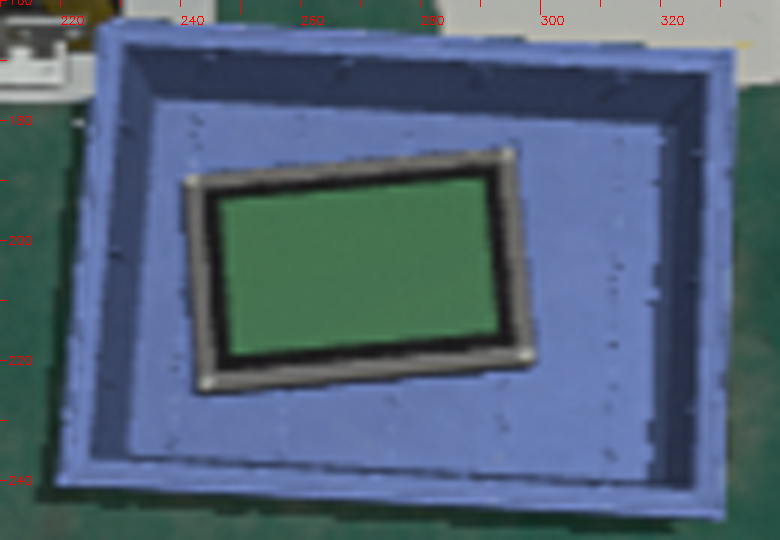

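The crops show the ioniser's bar end corners, the prong tip at about (408,225) in the top view, and the panel carrier corners. I'll fit the poses from these points.

```bash
cat >h.py <<'E'
import cv2,pickle,numpy as np
from scipy.optimize import least_squares
def load(n): return pickle.load(open(n+'.pkl','rb'))
def proj(f,P):
    K=np.array([[f['fx'],0,f['cx']],[0,f['fy'],f['cy']],[0,0,1.]])
    return cv2.projectPoints(np.asarray(P,float).reshape(-1,3),np.asarray(f['rvec'],float),np.asarray(f['tvec'],float),K,None)[0].reshape(-1,2)
def T(p,z,P):
    c,s=np.cos(p[2]),np.sin(p[2]); P=np.asarray(P,float).reshape(-1,3)
    return P@np.array([[c,s,0],[-s,c,0],[0,0,1]])+[p[0],p[1],z]
def fit(p0,z,obs):  # obs: list of (frame,modelpts,pix)
    r=lambda p:np.concatenate([(proj(f,T(p,z,m))-q).ravel() for f,m,q in obs])
    s=least_squares(r,p0,loss='soft_l1'); return s.x,r(s.x).reshape(-1,2)
def c2p(c,u,v,k): return (np.array(c,float)+.5)/k-.5+[u,v]
E
python3 - <<'E'
from h import *
t,s=load('top0'),load('side0')
C=lambda x,y,z:[[x,y,z],[x,-y,z],[-x,-y,z],[-x,y,z]]
# panel order: (+x,+y),(+x,-y),(-x,-y),(-x,+y) = TL,TR,BR,BL in top view
pp,r=fit([.45,.03,0],.003,[(t,C(.06,.09,.016),c2p([(187,178),(515,150),(535,360),(203,390)],210,160,6)),(t,C(.05,.08,.02),c2p([(208,190),(497,165),(516,345),(220,368)],210,160,6))])
print('panel',pp.round(4));print(r.round(1).tolist())
tm=[[-.06,.018,0],[-.06,-.018,0],[-.06,-.018,.028],[.06,.018,.028]]
tq=c2p([(443,487),(540,487),(550,458),(472,175)],340,180,8)
sm=[[-.06,.018,0],[.06,.018,0],[.06,.018,.028],[-.06,-.018,.028],[-.06,-.018,0]]
sq=c2p([(455,318),(238,275),(235,232),(487,258),(485,295)],270,150,8)
pi,r=fit([.45,-.4,0],.044,[(t,tm,tq),(s,sm,sq)])
print('ion',pi.round(4));print(r.round(1).tolist())
def box(x0,x1,y0,y1,z0,z1):
    P=[[a,b,c] for a in(x0,x1) for b in(y0,y1) for c in(z0,z1)]
    return P,[(i,j) for i in range(8) for j in range(i) if bin(i^j).count('1')==1]
ims=[]
for f,u,v,k in((t,375,185,10),(s,290,145,10)):
    im=cv2.resize(f['pixels'][v:v+60,u:u+40,::-1],None,fx=k,fy=k,interpolation=cv2.INTER_CUBIC)
    for b,z,col in((box(-.06,.06,-.018,.018,0,.028),.044,(0,0,255)),(box(-.013,.013,-.021,.021,.028,.082),.044,(0,255,255)),(box(-.015,.015,-.008,.008,.082,.132),.044,(255,0,255)),(box(-.032,.075,-.006,.006,.112,.12),0,(0,255,0))):
        q=((proj(f,T(pi,z,b[0]))-[u,v]+.5)*k-.5).astype(int)
        for i,j in b[1]: cv2.line(im,tuple(map(int,q[i])),tuple(map(int,q[j])),col,1)
    ims.append(im)
cv2.imwrite('pics/o1.png',np.hstack(ims))
E
```

```text
panel [0.5463 0.0267 0.0453]
[[-0.5, -0.7], [0.5, -0.8], [0.7, 0.6], [-0.6, 0.6], [-0.8, -0.3], [0.7, -0.3], [0.5, 0.1], [-0.6, 0.6]]
ion [ 0.4687 -0.3812 -0.1307]
[[0.0, -0.5], [-0.4, 0.5], [1.0, 2.9], [-0.0, -1.4], [0.5, 1.3], [-1.5, 0.6], [-0.9, -0.7], [0.4, -1.4], [0.2, 0.8]]
```

View pics/o1.png

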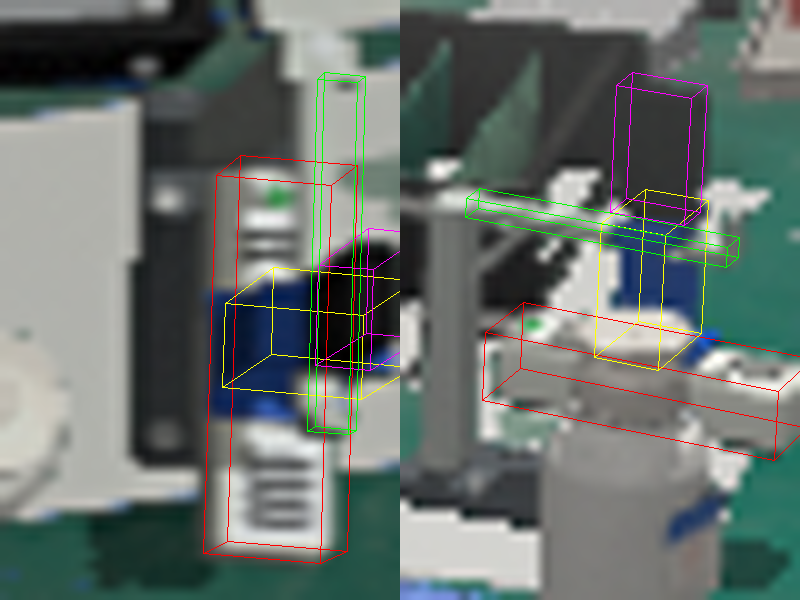

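```bash
python3 - <<'E'
from h import *
t,s=load('top0'),load('side0')
tm=[[-.06,.018,0],[-.06,-.018,0],[.06,.018,.028],[.015,-.008,.132],[-.015,-.008,.132],[-.015,.008,.082],[-.032,.006,.068],[-.032,-.006,.068]]
tq=c2p([(443,487),(540,487),(472,175),(600,240),(600,312),(528,332),(528,385),(562,385)],340,180,8)
sm=[[-.06,.018,0],[.06,.018,0],[.06,.018,.028],[-.06,-.018,.028],[-.06,-.018,0],[.015,.008,.132],[-.015,-.008,.132],[-.032,.0,.09]]
sq=c2p([(455,318),(238,275),(235,232),(487,258),(485,295),(325,32),(408,35),(425,130)],270,150,8)
pi,r=fit([.45,-.4,0],.044,[(t,tm,tq),(s,sm,sq)])
print('ion',pi.round(4));print(r.round(1).tolist())
for z,q,n in((.121,(272,360),'bottle'),):
    print(fit([.45,-.3,0],z,[(t,[[0,0,0]],c2p([q],340,180,8))])[0])
# can, rack, tray corners at rim (800px image for can, c3 for tray)
k=.7
print('can',fit([.4,.25,0],.058,[(t,[[0,0,0]],np.array([[275*k,336*k]]))])[0])
print('rack',fit([.4,.35,0],.05,[(t,[[0,0,0]],np.array([[226*k,332*k]]))])[0])
C=lambda x,y,z:[[x,y,z],[x,-y,z],[-x,-y,z],[-x,y,z]]
print('tray',fit([.5,0,0],.065,[(t,C(.125,.169,0),c2p([(98,22),(735,52),(722,518),(58,485)],210,160,6))]))
E
```

```text
ion [ 0.4683 -0.3797 -0.1109]
[[-0.1, -0.2], [-0.5, 0.6], [-0.9, -1.1], [1.9, -1.5], [1.9, -0.1], [0.2, 0.2], [-0.5, 0.2], [-0.7, 0.5], [0.7, 1.3], [-1.6, 0.9], [-0.9, -0.5], [0.5, -1.3], [0.3, 0.9], [1.0, -0.3], [-0.3, -0.7], [0.5, -0.5]]
[ 0.44952611 -0.27677224  0.        ]
can [0.45084194 0.26479487 0.        ]
rack [0.46535625 0.37201863 0.        ]
tray (array([ 0.53709659,  0.00358619, -0.09410868]), array([[-0.52598662, -0.94002389],
       [ 0.49936457, -0.70606194],
       [ 0.44316709,  0.77160043],
       [-0.42333028,  0.59057074]]))
```

Call:
{"name": "move_arm", "arguments": {"deltas": [[[0.64,-0.58,0.1],[0,0,0],85],[[0.64,-0.58,0.1],[0,0,0],85],[[0.64,-0.58,0.1],[0,0,0],85],[[0.64,-0.58,0.1],[0,0,0],85],[[0.64,-0.58,0.1],[0,0,0],85],[[0.64,-0.58,0.1],[0,0,0],85],[[0.64,-0.58,0.1],[0,0,0],85],[[0.64,-0.58,0.1],[0,0,0],85],[[0.64,-0.58,0.1],[0,0,0],85],[[0.64,-0.58,0.1],[0,0,0],85],[[0.64,-0.58,0.1],[0,0,0],85],[[0.64,-0.58,0.1],[0,0,0],85],[[0,-0.9,0],[0,0,0],85],[[0,-0.9,0],[0,0,0],85],[[0,-0.9,0],[0,0,0],85],[[0,-0.9,0],[0,0,0],85],[[0,-0.9,0],[0,0,0],85],[[0,-0.9,0],[0,0,0],85],[[0,-0.9,0],[0,0,0],85],[[0,-0.9,0],[0,0,0],85]], "newtons": 60}}

```text
time_s: 1.77
tcp_pos: [0.4515, -0.0374, 0.279]
ee_rot: [[-0.965, 0.263, -0.0], [0.263, 0.965, 0.0], [0.001, 0.0, -1.0]]
ft_force: [1.1, -0.0, 0.4]
finger_gap: 0.0849
gripper_force: 0.0
```

Call:
{"name": "move_arm", "arguments": {"deltas": [[[0.04,-0.86,0],[0,0,0.144],85],[[0.04,-0.86,0],[0,0,0.144],85],[[0.04,-0.86,0],[0,0,0.144],85],[[0.04,-0.86,0],[0,0,0.144],85],[[0.04,-0.86,0],[0,0,0.144],85],[[0.04,-0.86,0],[0,0,0.144],85],[[0.04,-0.86,0],[0,0,0.144],85],[[0.04,-0.86,0],[0,0,0.144],85],[[0.04,-0.86,0],[0,0,0.144],85],[[0.04,-0.86,0],[0,0,0.144],85],[[0,0,-0.6],[0,0,0],85],[[0,0,-0.5],[0,0,0],85],[[0,0,0],[0,0,0],85],[[0,0,0],[0,0,0],85]]}}

```text
time_s: 2.93
tcp_pos: [0.4677, -0.3787, 0.2338]
ee_rot: [[-0.993, 0.115, -0.003], [0.115, 0.993, 0.003], [0.003, 0.002, -1.0]]
ft_force: [-0.2, 0.3, 0.7]
finger_gap: 0.0853
gripper_force: 0.0
```

```bash
python3 - <<'E'
from bench import *
from h import *
s=state();print(s['tcp_pos'],s['ee_rot'][:2],s['joints'])
ims=[]
for n,u,v in(('top',365,170),('side',280,130)):
    f=grab_frame(n);pickle.dump(f,open(n+'1.pkl','wb'));k=8
    im=cv2.resize(f['pixels'][v:v+75,u:u+50,::-1],None,fx=k,fy=k,interpolation=cv2.INTER_CUBIC)
    q=(proj(f,[s['tcp_pos'],s['tcp_pos']-np.array([0,0,.087])])-[u,v]+.5)*k
    for a in q: cv2.circle(im,tuple(map(int,a)),4,(0,0,255),1)
    ims.append(im)
cv2.imwrite('pics/g1.png',np.hstack(ims))
E
```

```text
[ 0.46774952 -0.37868386  0.23381307] [[-0.99332442  0.11532038 -0.00279594]
 [ 0.11531264  0.99332534  0.00278561]] [ 0.20313521  0.47898896  0.69036192  1.36966849 -0.30204905  1.40298631
  2.34408998]
```

View pics/g1.png

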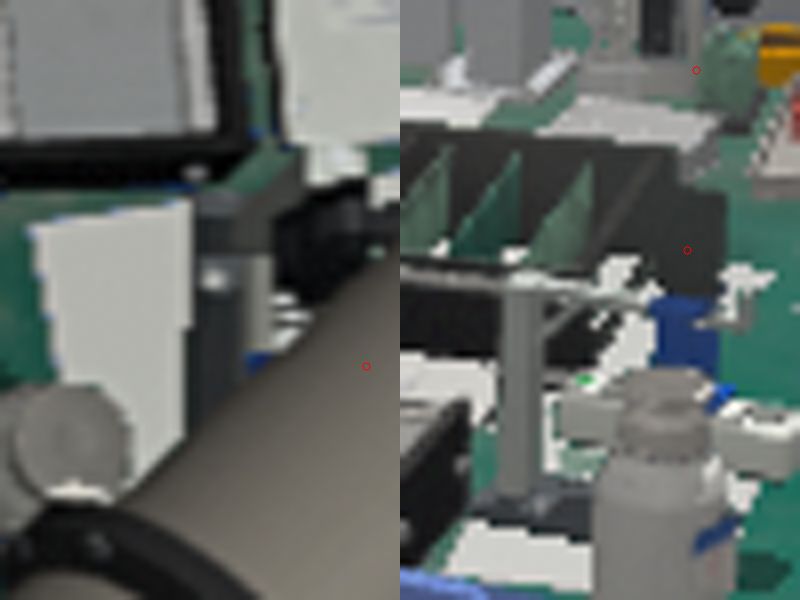

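The side view puts the commanded grasp point (687,250) in the middle of the grip, lined up with the stirrup centre at about 686. I'll descend and close.

Call:
{"name": "move_arm", "arguments": {"deltas": [[[0,0,-0.4],[0,0,0],85],[[0,0,-0.4],[0,0,0],85],[[0,0,-0.4],[0,0,0],85],[[0,0,-0.4],[0,0,0],85],[[0,0,-0.4],[0,0,0],85],[[0,0,-0.3],[0,0,0],85],[[0,0,-0.2],[0,0,0],85],[[0,0,0],[0,0,0],85],[[0,0,0],[0,0,0],85]]}}

```text
time_s: 3.78
tcp_pos: [0.4686, -0.3799, 0.1359]
ee_rot: [[-0.993, 0.115, 0.001], [0.115, 0.993, -0.0], [-0.001, -0.0, -1.0]]
ft_force: [-0.4, 0.1, 0.5]
finger_gap: 0.0845
gripper_force: 0.0
```

Call:
{"name": "move_arm", "arguments": {"deltas": [[[0,0,0],[0,0,0],24],[[0,0,0],[0,0,0],24],[[0,0,0],[0,0,0],24],[[0,0,0],[0,0,0],24],[[0,0,0],[0,0,0],24],[[0,0,0],[0,0,0],24],[[0,0,0],[0,0,0],24],[[0,0,0],[0,0,0],24]], "newtons": 25}}

```text
time_s: 4.45
tcp_pos: [0.4682, -0.3798, 0.1353]
ee_rot: [[-0.993, 0.116, 0.0], [0.116, 0.993, 0.0], [-0.0, 0.0, -1.0]]
ft_force: [-0.3, 0.4, 0.7]
finger_gap: 0.024
gripper_force: 0.1
```

Call:
{"name": "move_arm", "arguments": {"deltas": [[[0,0,0],[0,0,0],5],[[0,0,0],[0,0,0],5],[[0,0,0],[0,0,0],5],[[0,0,0],[0,0,0],5],[[0,0,0],[0,0,0],5],[[0,0,0],[0,0,0],5]], "newtons": 60}}

```text
time_s: 4.95
tcp_pos: [0.4685, -0.3793, 0.1353]
ee_rot: [[-0.993, 0.115, 0.0], [0.115, 0.993, 0.001], [-0.0, 0.001, -1.0]]
ft_force: [1.1, 3.1, 1.8]
finger_gap: 0.0153
gripper_force: 59.5
```

Call:
{"name": "move_arm", "arguments": {"deltas": [[[0,0,0.16],[0,0,0],5],[[0,0,0.16],[0,0,0],5],[[0,0,0.16],[0,0,0],5],[[0,0,0.16],[0,0,0],5],[[0,0,0],[0,0,0],5],[[0,0,0],[0,0,0],5]]}}

```text
time_s: 5.45
tcp_pos: [0.4683, -0.3805, 0.1616]
ee_rot: [[-0.993, 0.116, 0.001], [0.116, 0.993, -0.001], [-0.001, -0.001, -1.0]]
ft_force: [0.4, -0.8, -2.5]
finger_gap: 0.0153
gripper_force: 58.9
```

Call:
{"name": "move_arm", "arguments": {"deltas": [[[-0.33,0.038,0],[0,0,0],5],[[-0.33,0.038,0],[0,0,0],5],[[-0.33,0.038,0],[0,0,0],5],[[-0.33,0.038,0],[0,0,0],5],[[-0.33,0.038,0],[0,0,0],5],[[-0.33,0.038,0],[0,0,0],5],[[-0.33,0.038,0],[0,0,0],5],[[-0.33,0.038,0],[0,0,0],5],[[0,0,0],[0,0,0],5],[[0,0,0],[0,0,0],5],[[0,0,0],[0,0,0],5]]}}

```text
time_s: 6.37
tcp_pos: [0.3637, -0.3676, 0.1609]
ee_rot: [[-0.993, 0.115, 0.001], [0.115, 0.993, -0.0], [-0.001, -0.0, -1.0]]
ft_force: [0.5, 0.4, -1.9]
finger_gap: 0.0156
gripper_force: 58.9
```

Call:
{"name": "move_arm", "arguments": {"deltas": [[[0,0,0.6],[0,0,0],5],[[0,0,0.6],[0,0,0],5],[[0,0,0.6],[0,0,0],5],[[0,0,0.6],[0,0,0],5],[[0,0,0.6],[0,0,0],5],[[0,0,0.4],[0,0,0],5],[[0,0,0],[0,0,0],5]]}}

```text
time_s: 6.95
tcp_pos: [0.3652, -0.3696, 0.3008]
ee_rot: [[-0.993, 0.114, 0.006], [0.114, 0.993, -0.006], [-0.007, -0.005, -1.0]]
ft_force: [0.3, -1.0, -2.8]
finger_gap: 0.0154
gripper_force: 59.3
```

Call:
{"name": "move_arm", "arguments": {"deltas": [[[0.15,0.3,0],[0,0,-0.4],5],[[0.285,0.616,0],[0,0,-0.842],5],[[0.285,0.616,0],[0,0,-0.842],5],[[0.285,0.616,0],[0,0,-0.842],5],[[0.285,0.616,0],[0,0,-0.842],5],[[0.285,0.616,0],[0,0,-0.842],5],[[0.285,0.616,0],[0,0,-0.842],5],[[0.285,0.616,0],[0,0,-0.842],5],[[0.285,0.616,0],[0,0,-0.842],5],[[0.285,0.616,0],[0,0,-0.842],5],[[0.285,0.616,0],[0,0,-0.842],5],[[0.285,0.616,0],[0,0,-0.842],5],[[0.285,0.616,0],[0,0,-0.842],5],[[0.285,0.616,0],[0,0,-0.842],5],[[0.285,0.616,0],[0,0,-0.842],5],[[0.285,0.616,0],[0,0,-0.842],5],[[0.15,0.3,0],[0,0,-0.44],5],[[0,0,0],[0,0,0],5],[[0,0,0],[0,0,0],5]]}}

```text
time_s: 8.53
tcp_pos: [0.5454, 0.0272, 0.295]
ee_rot: [[-0.048, 0.999, -0.003], [0.999, 0.048, -0.002], [-0.001, -0.003, -1.0]]
ft_force: [-0.4, -0.6, -2.9]
finger_gap: 0.0155
gripper_force: 59.1
```

```bash
python3 - <<'E'
from bench import *
from h import *
s=state();print(s['time_s'],s['tcp_pos'],s['ee_rot'],s['gripper_force'])
for n in('top','side'):
    f=grab_frame(n);pickle.dump(f,open(n+'2.pkl','wb'))
ims=[]
for n,u,v in(('top',240,110),('side',210,150)):
    f=load(n+'2');k=4;w,h=100,140
    im=cv2.resize(f['pixels'][v:v+h,u:u+w,::-1],None,fx=k,fy=k,interpolation=cv2.INTER_CUBIC)
    ims.append(im)
cv2.imwrite('pics/p1.png',np.hstack(ims))
E
```

```text
8.5333 [0.54536888 0.02722438 0.29502949] [[-0.04799364  0.99884313 -0.00300074]
 [ 0.99884671  0.04798926 -0.00151332]
 [-0.00136757 -0.00306991 -0.99999435]] 59.08547759056091
```

View pics/p1.png

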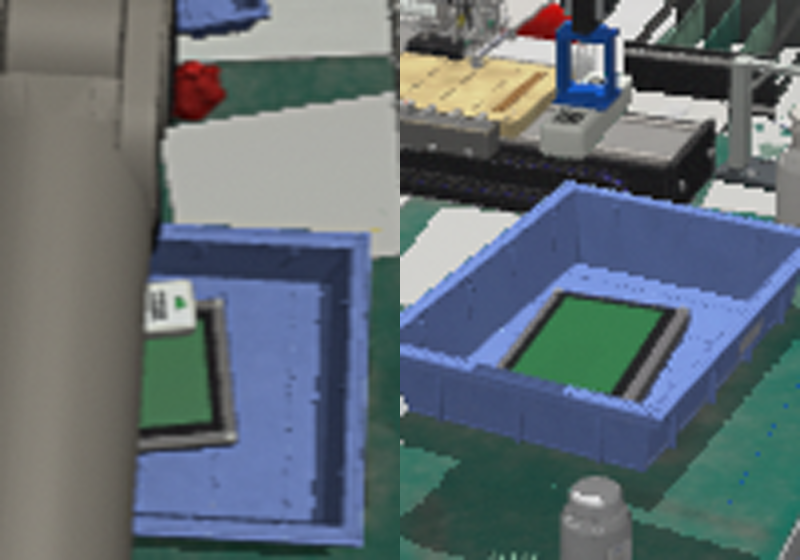

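Held level above the panel. I'll descend to about 45 mm over the glass and check against a wire overlay.

Call:
{"name": "move_arm", "arguments": {"deltas": [[[0,0,-0.4],[0,0,0],5],[[0,0,-0.5],[0,0,0],5],[[0,0,-0.5],[0,0,0],5],[[0,0,-0.5],[0,0,0],5],[[0,0,-0.5],[0,0,0],5],[[0,0,-0.5],[0,0,0],5],[[0,0,-0.4],[0,0,0],5],[[0,0,0],[0,0,0],5],[[0,0,0],[0,0,0],5],[[0,0,0],[0,0,0],5]]}}

```text
time_s: 9.47
tcp_pos: [0.5463, 0.0248, 0.1662]
ee_rot: [[-0.043, 0.999, 0.002], [0.999, 0.043, -0.0], [-0.0, 0.002, -1.0]]
ft_force: [0.1, -0.1, -2.3]
finger_gap: 0.015
gripper_force: 59.3
```

```bash
cat > ov.py <<'E'
from bench import *
from h import *
import sys
s=state();p=s['tcp_pos'];R=np.array(s['ee_rot']);print(s['time_s'],p,R.round(3).tolist(),s['gripper_force'])
yaw=np.arctan2(-R[1,0],-R[0,0]);pi=[p[0],p[1],yaw];z=p[2]-.0913
def box(x0,x1,y0,y1,z0,z1):
    P=[[a,b,c] for a in(x0,x1) for b in(y0,y1) for c in(z0,z1)]
    return P,[(i,j) for i in range(8) for j in range(i) if bin(i^j).count('1')==1]
ims=[]
for n,u,v in(('top',235,165),('side',230,180)):
    f=grab_frame(n);k=6;w,h=66,80
    im=cv2.resize(f['pixels'][v:v+h,u:u+w,::-1],None,fx=k,fy=k,interpolation=cv2.INTER_CUBIC)
    for b,q0,zz,col in((box(-.06,.06,-.018,.018,0,.028),pi,z,(0,0,255)),(box(-.013,.013,-.021,.021,.028,.082),pi,z,(0,255,255)),(box(-.06,.06,-.09,.09,.0,.016),[.5463,.0267,.0453],.003,(255,0,255))):
        q=((proj(f,T(q0,zz,b[0]))-[u,v]+.5)*k-.5)
        for i,j in b[1]: cv2.line(im,tuple(map(int,q[i])),tuple(map(int,q[j])),col,1)
    ims.append(im)
cv2.imwrite(sys.argv[1],np.hstack(ims))
E
python3 ov.py pics/p2.png
```

```text
9.4667 [0.54630967 0.02484328 0.16616247] [[-0.043, 0.999, 0.002], [0.999, 0.043, -0.0], [-0.0, 0.002, -1.0]] 59.26596164703369
```

View pics/p2.png

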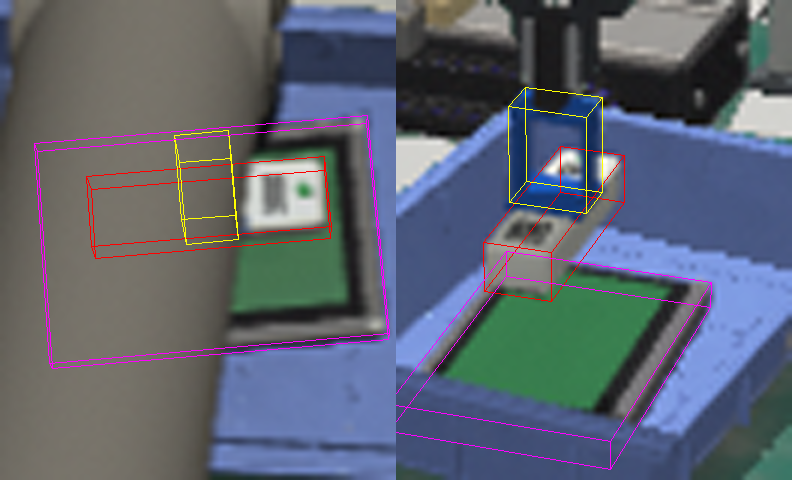

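The overlay agrees with the ioniser and the panel to within about 1 px in both views. I'll make the final descent to a gap of about 15 mm.

Call:
{"name": "move_arm", "arguments": {"deltas": [[[0,0.02,-0.2],[0,0,0],5],[[0,0.02,-0.2],[0,0,0],5],[[0,0,-0.2],[0,0,0],5],[[0,0,-0.2],[0,0,0],5],[[0,0,-0.1],[0,0,0],5],[[0,0,0],[0,0,0],5],[[0,0,0],[0,0,0],5],[[0,0,0],[0,0,0],5],[[0,0,0],[0,0,0],5],[[0,0,0],[0,0,0],5],[[0,0,0],[0,0,0],5]]}}

```text
time_s: 10.48
tcp_pos: [0.5459, 0.0275, 0.1293]
ee_rot: [[-0.044, 0.999, 0.001], [0.999, 0.044, 0.0], [0.0, 0.001, -1.0]]
ft_force: [0.5, 0.0, -3.5]
finger_gap: 0.0154
gripper_force: 59.3
```

```bash
python3 ov.py pics/p3.png
```

```text
10.4833 [0.54586959 0.02751425 0.12929742] [[-0.044, 0.999, 0.001], [0.999, 0.044, 0.0], [0.0, 0.001, -1.0]] 59.32760417461395
```

View pics/p3.png

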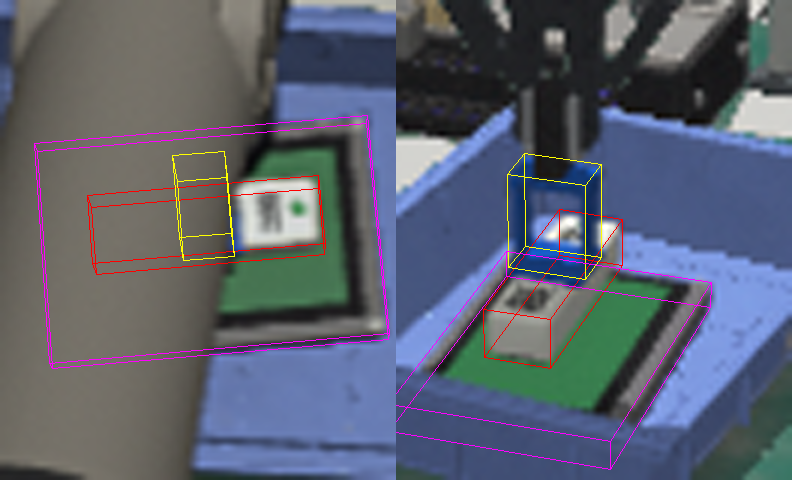

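The bar sits level over the panel centre with its wire model aligned in both views, and the gap is about 15 mm. Handing in.

```bash
python3 -c "
from bench import *
print(job_done())"
```

```text
the job is handed in; nothing more can be done
None
```

The job is handed in with the static eliminator held about 15 mm above the glass panel, centred, level and lengthwise by pose readings and camera overlays; no verdict was returned, and I did not re-measure the can, bottle and rack at the end.

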